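Sort the mixed groceries into crate, caddy and bowl

TASK

Sort the things scattered on the table: the two garlic bulbs go into the green slatted crate, the lime into the white bowl, and the two spice jars (red lid, black lid) stand upright in the dark wooden caddy, one jar in each of its two bays, either way round. Leave the salt shaker and the tomato standing where they are.

Things in the scene. Friction and masses are not known exactly. Their poses are not given: they have to be found in the camera images.
- garlic_small: pale pink-white garlic bulb, the smaller of two, about 54 mm wide and 53 mm high with a pointed top, widest near 25 mm up; origin at the centre of its underside, z up through the point. Loose; goes into the crate
- garlic_big: pale pink-white garlic bulb, the larger of two, about 61 mm wide and 59 mm high, widest near 27 mm up; origin at the centre of its underside, z up through the point. Loose; goes into the crate
- lime: green lime, lying, 53 mm long (its x) by 46 mm wide (its y) by 48 mm high; origin at the centre of its underside, z up. Loose; goes into the bowl
- jar_red: spice jar with a red lid, round, 45 mm diameter, 106 mm tall, standing; origin at the centre of its base, z up. Loose; goes into the caddy
- jar_black: spice jar with a black lid that has a green disc on top, round, 44 mm diameter, 105 mm tall, standing; origin at the centre of its base, z up. Loose; goes into the caddy
- salt: salt shaker, clear glass with a grey domed top, 44 mm diameter, 90 mm tall; origin at the centre of its base. Loose; it is no spice jar and stays where it stands
- tomato: red tomato with green stalk leaves, 65 mm wide, 66 mm high; origin at the centre of its underside. Loose; stays where it stands
- crate: open slatted crate painted green, outside 135 mm (its x) by 175 mm (its y), 50 mm high, walls and floor about 6 mm thick, fixed to the table; origin at the centre of its underside, z up. One undivided space that holds both garlic bulbs side by side along its y
- caddy: low open box of dark wood, outside 78 mm (its x) by 176 mm (its y), 45 mm high, walls and floor 5 mm, fixed to the table, with two small brass plates on its -x side; a 5 mm wall across its middle (at y = 0) parts it into two bays, each 68 mm by 80 mm inside, centred at y = +43 mm and y = -43 mm. Origin at the centre of its underside, z up
- bowl: round white ceramic bowl, 170 mm across the rim, 55 mm high, wall 5 mm, flat inner floor about 70 mm across and 6 mm up, sides sloping outwards to the rim, fixed to the table; origin at the centre of its underside, z up
Things that resemble listed ones, but are neither listed nor needed, are in the scene too. Of the things that look like the lime, the middle-sized one is meant.

How it is judged:
By the outcome, as a careful person would: the job done as asked, in the order asked, and still so for the second after the job is handed in, with the robot touching nothing.
It also fails if it takes over 128 s, if anything falls off the work surface, if the arm or the gripper's body presses on something with over 40 N, if the wrist force passes 120 N, or if a joint passes its speed limit or range.

ROBOT

A 7-joint arm with a two-finger parallel gripper is mounted at the origin on the work surface; the furniture and walls round the work are solid. World frame = base frame: x ahead of the robot, y to its left, z up, the work surface at z = 0. Lengths are in mm, angles in rad, forces in N, time in s.
With the tool pointing down it reaches from about 425 to 1025 mm from the base axis. Payload 9.4 kg.
Tool frame: the origin (TCP) lies midway between the tips of the shut fingers; the grasp point (between the pads) lies 19 mm behind it; z points along the fingers, y is the line along which they close (so a half turn about z gives the same grasp; the last joint's range is limited). The gripper opens to 85 mm and grips with 20 to 120 N. Pads are 22 mm wide; open, the fingers measure 114 mm over their backs; the gripper's body (76 mm by 85 mm) begins 54 mm behind the grasp point. The pads swing forward as they close: fully open they stand 13 mm farther back than shut.
Start: joints at [1.074, 0.599, -0.003, 1.599, 0.002, 0.943, -0.08], TCP at [295.485, -662.052, 231.275] pointing down, gripper open.
Joint ranges: [-2.57, 2.57], [-0.35, 1.97], [-1.29, 1.29], [0.11, 2.56], [-1.05, 4.19], [0.11, 1.86], [-2.63, 2.63]. Speed limits (rad/s): [2.22, 2.22, 3.01, 3.01, 3.14, 3.14, 3.14].

INTERFACE

Orientations are given as a unit quaternion [w, x, y, z].
In Python, from workcell import arm, camera, calibration, workorder gives the robot as it stands.
- The arm moves only by the tool carry_out, never from a script. Its argument "commands" is a list of rows, each a list of 5 numbers: the finger opening in mm, from 0 to 85.4, then the shift along the tool's x, y, z in units of 0.2 m (1.0 is 0.2 m), then the turn about the tool's z in units of pi rad (1.0 is pi rad). A call has 1 to 5 rows; each row is the pose to reach, as a shift and turn from the pose commanded when the call began, along the tool's axes at that moment, turning the shorter way round; what a row does not reach only later rows make up. A row lasts 1/8 s, in which the tool goes at most 62.5 mm and 10.7 degrees, less where a joint would pass 70% of its speed; a pose out of reach is approached as far as the arm can. A call with a number of a shift or a turn outside -1 to 1 is refused whole. A call with a gripper value outside its range is refused whole. The fingers move at their own pace and stop on an object; "squeeze" is the grip in N (left out, the last holds). Time passes only in rows, so rows that repeat a pose let the fingers close. It gives the time, the measured TCP pose, the force, the opening and the grip force at its end, in the units of the state.
- arm.sense(): the state, without advancing time (a new reading comes with each control period).
- camera(name): name is "side" or "top"; returns (picture, depth): 384x512x3 uint8, blue, green, red; 384x512 float32, mm along the optical axis (not along the pixel's ray), 0 where there is no reading.
- calibration(name): a dict with "K" (3x3 intrinsics, pixels), "k1" (the pictures are not rectified: a ray, as slopes to the right and down, at radius r is drawn at 1 + k1 r^2 times it, then the intrinsics apply), "rvec" (rotation vector, rad) and "tvec" (3), from world to camera coordinates, as OpenCV has them. Camera axes: x right, y down, z forward; pixel columns grow to the right and rows downward; lengths in mm; the calibration is good to about 2 mm. A picture is of the moment at which its call begins. calibration takes no time and is no camera call.
- workorder.close_job(): hands the job in; it is judged then, once.
The state is a dict: "t": time; "q": joint angles; "qvel": joint speeds; "tau": joint torques, N m; "position": TCP position; "orientation": TCP orientation; "ft_force": force on the tool from outside, world axes, zero at the start; "torque": the same for the moment, N m; "gripper_width": opening from 0.0 (shut) to 1.0 (fully open); "grasp_force": force on a finger pad.
Only numpy, scipy, OpenCV 4.12 (cv2) and the standard library are available. Lean on these libraries where they do the work, as an engineer would, in place of code of your own. Each camera call takes 0.05 s, during which the arm holds its last target. There are 200 camera calls.

## Working session

There is one attempt and no reset: what is moved stays moved. The work goes in short steps, Python scripts to look and compute and a tool call to move; the robot and the scene stay as the last step left them, time stands still between calls to the robot, and variables do not carry over. Pictures are saved under pics/ and viewed, at most 14 in all, crops included, and the job is handed in when it is done.

Besides the shell and the picture viewer there is one more tool, called after "Call:" as a command line: name --pt "numbers of a row" for each row, then --argument value for the rest. carry_out: Moves the arm, as the interface text tells. Its arguments: {"type":"object","properties":{"commands":{"type":"array"},"squeeze":{"type":"number"}},"required":["commands"]}

```bash
mkdir -p pics; ls; cat > h.py <<'E'
import numpy as np, cv2
from workcell import arm, camera, calibration, workorder
def rays(name,uv):
    c=calibration(name);K=np.array(c["K"],float);k1=c["k1"]
    d=np.array([k1,0,0,0,0],float)
    n=cv2.undistortPoints(np.array(uv,float).reshape(-1,1,2),K,d).reshape(-1,2)
    R=cv2.Rodrigues(np.array(c["rvec"],float))[0];t=np.array(c["tvec"],float).reshape(3)
    return R,t,n
def plane(name,uv,z):
    R,t,n=rays(name,uv);o=-R.T@t
    D=np.c_[n,np.ones(len(n))]@R
    return o+D*((z-o[2])/D[:,2])[:,None]
def cloud(name,depth):
    v,u=np.mgrid[:384,:512];R,t,n=rays(name,np.stack([u,v],-1).reshape(-1,2))
    P=(np.c_[n,np.ones(len(n))]*depth.reshape(-1,1)-t)@R
    P[depth.ravel()==0]=np.nan
    return P.reshape(384,512,3)
E
python3 - <<'E'
from h import *
for n in("top","side"):
    p,d=camera(n);np.savez(f"{n}0.npz",p=p,d=d)
    cv2.imwrite(f"pics/{n}0.png",cv2.resize(p,(768,576),interpolation=cv2.INTER_CUBIC))
    c=calibration(n);R=cv2.Rodrigues(np.array(c["rvec"],float))[0];print(n,c["K"],c["k1"],-R.T@np.array(c["tvec"],float).reshape(3))
print(arm.sense())
E
```

```text
pics
top [[382.40929487   0.         254.60384732]
 [  0.         382.40929487 190.85190807]
 [  0.           0.           1.        ]] 0.00253448859785204 [ 370.027034     32.95700607 1279.43177175]
side [[353.54203336   0.         254.912371  ]
 [  0.         353.54203336 188.53909532]
 [  0.           0.           1.        ]] -0.0933161416047972 [417.48351023 745.85815235 550.95189592]
{'t': 0.1, 'q': array([ 1.07430662,  0.60006251, -0.00255274,  1.60003032,  0.00176481,
        0.94293056, -0.07980836]), 'qvel': array([-0.00087467, -0.00122231,  0.00223652, -0.00263122, -0.0012765 ,
        0.00049779, -0.00059394]), 'tau': array([ 6.53095805e-03, -7.77980733e+01,  1.57051541e+00, -2.58622116e+01,
        1.27096928e-02,  5.46072348e-03, -3.82761334e-05]), 'position': array([ 295.31762335, -661.66571013,  230.49760388]), 'orientation': array([-6.86574149e-04,  9.78048707e-01,  2.08375180e-01, -1.96970671e-04]), 'ft_force': array([-0.12436031, -0.00859339,  0.12544089]), 'torque': array([ 0.00299477, -0.00878107,  0.02861865]), 'grasp_force': 0.0, 'gripper_width': 0.9997125640550014}
```

View pics/top0.png

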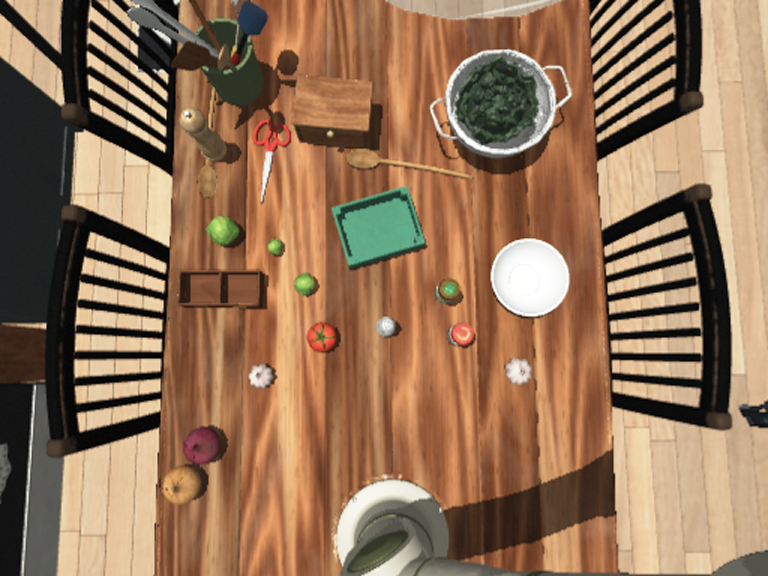

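View pics/side0.png

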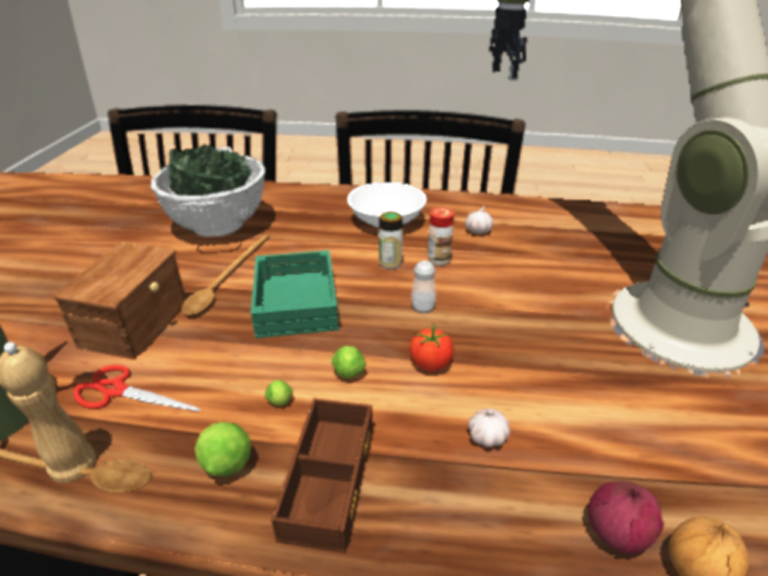

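The top view (768×576 picture pixels) shows:
- **Garlic bulbs:** (261,376) and (518,371). The sizes are close, so I'll measure them.
- **Lime-like things:** large at (222,231), small at (275,247), middle at (304,284). I choose the middle one.
- **Jars:** red lid at (462,334), black lid with green disc at (449,290). The salt shaker at (386,327) stays.
- **Containers and tomato:** crate (378,227), caddy (222,288), bowl (530,277), tomato (322,337).

```bash
python3 - <<'E'
from h import *
Z=np.load("top0.npz");p,d=Z["p"],Z["d"];C=cloud("top",d)
S=np.load("side0.npz");CS=cloud("side",S["d"])
tz=C[...,2];print("table z med",np.nanmedian(tz[230:260,200:300]))
m=((tz>10)).astype(np.uint8);n,l,s,c=cv2.connectedComponentsWithStats(m)
names={"garlicL":(261,376,25,"g"),"garlicR":(518,371,25,"g"),"lime":(304,284,24,"g"),"limeBig":(222,231,30,"g"),"limeS":(275,247,15,"g"),"red":(462,334,106,"t"),"black":(449,290,105,"t"),"salt":(386,327,90,"t"),"tomato":(322,337,33,"g"),"crate":(343,227,50,"b"),"caddy":(222,305,45,"b"),"bowl":(495,277,55,"b")}
for k,(u,v,z,ty) in names.items():
    i=l[int(v/1.5),int(u/1.5)]
    if i==0:
        w=l[int(v/1.5)-4:int(v/1.5)+5,int(u/1.5)-4:int(u/1.5)+5];i=w[w>0][0] if (w>0).any() else 0
    if i==0: print(k,"none");continue
    mm=l==i;P=C[mm];top=np.nanpercentile(P[:,2],98)
    if ty=="t": mm=mm&(tz>z-10)
    if ty=="b": mm=mm&(tz>z-8)
    cnt=max(cv2.findContours(mm.astype(np.uint8),0,1)[0],key=len)
    pl=plane("top",cnt.reshape(-1,2),z)[:,:2].astype(np.float32)
    r=cv2.minAreaRect(pl);(cx,cy),rad=cv2.minEnclosingCircle(pl)
    # side
    q=(np.hypot(CS[...,0]-cx,CS[...,1]-cy)<45)&(CS[...,2]>12)
    Q=CS[q];b=pl.min(0),pl.max(0)
    print(k,"top z%.0f"%top,"rect",np.round(r[0]),np.round(r[1]),round(r[2],1),"circ",round(cx),round(cy),round(2*rad),"bb",b[0].round(),b[1].round(),"| side n",len(Q), np.nanpercentile(Q,[2,98],axis=0).round().tolist() if len(Q) else "")
# lime PCA
i=l[189,202];P=C[l==i]
for k in ("lime",):
    x=P[~np.isnan(P[:,0])][:,:2];w,V=np.linalg.eigh(np.cov(x.T));print("lime pca",w,V[:,1])
cr=np.hstack([cv2.resize(p[y-25:y+25,x-25:x+25],(260,260),interpolation=2) for x,y in((203,189),(174,251),(345,247))])
cv2.imwrite("pics/crop0.png",cr)
E
```

```text
table z med 0.6419572292391351
garlicL top z49 rect [346. 278.] [48. 48.] 0.8 circ 345 278 52 bb [322. 253.] [370. 302.] | side n 540 [[320.0, 269.0, 16.0], [366.0, 307.0, 50.0]]
garlicR top z53 rect [ 348. -280.] [56. 54.] 80.0 circ 349 -280 59 bb [ 321. -309.] [ 376. -253.] | side n 223 [[322.0, -285.0, 15.0], [373.0, -249.0, 56.0]]
lime top z49 rect [544. 184.] [45. 44.] 44.7 circ 544 184 50 bb [519. 164.] [569. 207.] | side n 360 [[520.0, 180.0, 16.0], [563.0, 211.0, 49.0]]
limeBig top z67 rect [664. 366.] [68. 61.] 44.9 circ 664 366 73 bb [633. 330.] [695. 403.] | side n 1060 [[630.0, 351.0, 25.0], [685.0, 403.0, 68.0]]
limeS top z37 rect [629. 252.] [34. 34.] 89.5 circ 629 254 38 bb [612. 236.] [646. 269.] | side n 227 [[610.0, 249.0, 14.0], [643.0, 271.0, 36.0]]
red top z111 rect [ 427. -148.] [41. 42.] 43.9 circ 427 -148 45 bb [ 407. -170.] [ 447. -127.] | side n 561 [[405.0, -158.0, 14.0], [447.0, -122.0, 110.0]]
black top z111 rect [ 518. -122.] [39. 42.] 44.1 circ 519 -123 45 bb [ 497. -145.] [ 541. -101.] | side n 557 [[498.0, -132.0, 14.0], [539.0, -97.0, 109.0]]
salt top z92 rect [447.   6.] [28. 31.] 89.4 circ 447 6 33 bb [431.  -8.] [463.  20.] | side n 462 [[427.0, 7.0, 14.0], [465.0, 32.0, 91.0]]
tomato top z57 rect [425. 148.] [62. 62.] 90.0 circ 426 147 65 bb [394. 117.] [455. 179.] | side n 671 [[396.0, 132.0, 16.0], [453.0, 181.0, 56.0]]
crate top z55 rect [668.  22.] [137. 175.] 16.3 circ 668 21 218 bb [581. -81.] [755. 122.] | side n 0 
caddy top z49 rect [534. 367.] [177.  79.] 88.5 circ 535 367 191 bb [495. 278.] [575. 455.] | side n 751 [[493.0, 341.0, 13.0], [571.0, 393.0, 47.0]]
bowl top z58 rect [ 551. -305.] [167. 164.] 89.4 circ 550 -306 169 bb [ 468. -389.] [ 633. -221.] | side n 81 [[511.0, -348.0, 12.0], [591.0, -313.0, 20.0]]
lime pca [124.93891277 148.90170199] [-0.95784177  0.28729626]
```

View pics/crop0.png

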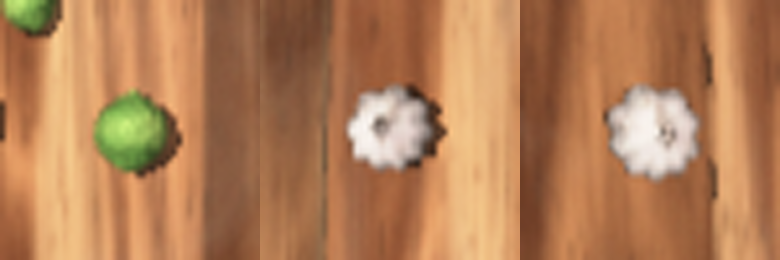

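The close crop shows the middle lime at (203,189) and both garlic bulbs. The bulb at y=-280 is the larger (59 mm measured) and the one at y=+278 is the smaller (52 mm). Every measured size and height fits the list. Next is a planner that converts waypoints into tool-axis units.

```bash
cat > plan.py <<'E'
import sys,ast
from h import *
from scipy.spatial.transform import Rotation as Ro
# legs: (x,y,z,yaw of tool y in deg, world) -> shifts in tool units from the present measured pose
def plan(legs):
    s=arm.sense();p=np.array(s["position"]);w,x,y,z=s["orientation"]
    Y=Ro.from_quat([x,y,z,w]).as_matrix()[:,1];yaw=np.degrees(np.arctan2(Y[1],Y[0]))
    print("at",p.round(1),"yaw %.1f"%yaw,"t %.1f"%s["t"],"w %.2f"%s["gripper_width"],"q7 %.2f"%s["q"][6])
    for L in legs:
        t=np.array(L[:3],float);dy=(L[3]-yaw+180)%360-180
        D=t-p;n=int(max(1,np.ceil(np.abs(D).max()/195),np.ceil(np.linalg.norm(D)/300),np.ceil(abs(dy)/53)))
        for i in range(n):
            d=D/n;a=np.radians(yaw);yv=np.array([np.cos(a),np.sin(a),0]);xv=np.array([-yv[1],yv[0],0])
            v=np.array([d@xv,d@yv,-d[2]])/200
            print(" ",[round(float(q),3) for q in (*v,-dy/n/180)],"rows %.1f"%max(np.linalg.norm(d)/62.5,abs(dy/n)/10.7),"->",(p+d).round().tolist())
            p=p+d;yaw+=dy/n
if __name__=="__main__": plan(ast.literal_eval(sys.argv[1]))
E
python3 plan.py "[(348,-280,180,16.3),(348,-280,3,16.3),(348,-280,180,16.3),(679,-16,180,16.3),(679,-16,14,16.3)]"
```

```text
at [ 295.3 -661.7  230.5] yaw -65.9 t 0.1 w 1.00 q7 -0.08
  [0.509, -0.818, 0.126, -0.228] rows 3.8 -> [322.0, -471.0, 205.0]
  [0.921, -0.281, 0.126, -0.228] rows 3.8 -> [348.0, -280.0, 180.0]
  [0.0, 0.0, 0.885, -0.0] rows 2.8 -> [348.0, -280.0, 3.0]
  [0.0, 0.0, -0.885, -0.0] rows 2.8 -> [348.0, -280.0, 180.0]
  [0.401, 0.979, -0.0, -0.0] rows 3.4 -> [514.0, -148.0, 180.0]
  [0.401, 0.979, -0.0, -0.0] rows 3.4 -> [679.0, -16.0, 180.0]
  [0.0, 0.0, 0.83, -0.0] rows 2.7 -> [679.0, -16.0, 14.0]
```

Call:
carry_out --pt "85 0.509 -0.818 0.126 -0.228" --pt "85 0.509 -0.818 0.126 -0.228" --pt "85 0.509 -0.818 0.126 -0.228" --pt "85 0.509 -0.818 0.126 -0.228" --pt "85 0.509 -0.818 0.126 -0.228" --squeeze 40

```text
t: 0.72
position: [321.9, -470.6, 206.1]
orientation: [-0.0, 0.843, 0.538, 0.0]
ft_force: [-0.3, -0.1, 0.2]
gripper_width: 0.998
grasp_force: 0.0
```

Call:
carry_out --pt "85 0.92 -0.28 0.126 -0.228" --pt "85 0.92 -0.28 0.126 -0.228" --pt "85 0.92 -0.28 0.126 -0.228" --pt "85 0.92 -0.28 0.126 -0.228" --pt "85 0.92 -0.28 0.126 -0.228"

```text
t: 1.35
position: [348.9, -281.2, 180.8]
orientation: [0.0, 0.603, 0.798, 0.0]
ft_force: [-0.3, -0.8, 0.5]
gripper_width: 0.993
grasp_force: 0.0
```

```bash
python3 plan.py "[(348,-280,3,16.3)]"
```

```text
at [ 348.9 -281.2  180.8] yaw 15.9 t 1.4 w 0.99 q7 0.51
  [0.007, -0.003, 0.889, -0.002] rows 2.8 -> [348.0, -280.0, 3.0]
```

Call:
carry_out --pt "85 0.005 -0.003 0.6 0" --pt "85 0.005 -0.003 0.885 0" --pt "85 0.005 -0.003 0.885 0" --pt "85 0.005 -0.003 0.885 0"

```text
t: 1.85
position: [347.4, -281.8, 2.0]
orientation: [-0.0, 0.604, 0.797, -0.001]
ft_force: [12.3, 7.8, -0.7]
gripper_width: 0.996
grasp_force: 0.0
```

Call:
carry_out --pt "45 0 0 0 0" --pt "45 0 0 0 0" --pt "45 0 0 0 0" --pt "45 0 0 0 0" --pt "45 0 0 0 0" --squeeze 30

```text
t: 2.48
position: [347.9, -280.3, 4.4]
orientation: [0.001, 0.601, 0.799, 0.0]
ft_force: [0.3, -0.2, -0.8]
gripper_width: 0.647
grasp_force: 31.7
```

Call:
carry_out --pt "45 0 0 0 0" --pt "45 0 0 0 0" --pt "45 0 0 -0.1 0" --pt "45 0 0 -0.3 0" --pt "45 0 0 -0.3 0"

```text
t: 3.1
position: [348.1, -280.7, 65.8]
orientation: [0.002, 0.602, 0.799, 0.001]
ft_force: [-0.3, 0.3, -1.1]
gripper_width: 0.652
grasp_force: 32.1
```

Call:
carry_out --pt "45 0 0 -0.3 0" --pt "45 0 0 -0.57 0" --pt "45 0 0 -0.57 0"

```text
t: 3.48
position: [348.8, -281.2, 180.1]
orientation: [0.003, 0.602, 0.799, -0.0]
ft_force: [-0.1, -0.6, -0.3]
gripper_width: 0.653
grasp_force: 32.5
```

Call:
carry_out --pt "45 0.4 0.98 0 0" --pt "45 0.4 0.98 0 0" --pt "45 0.4 0.98 0 0" --pt "45 0.4 0.98 0 0" --pt "45 0.4 0.98 0 0"

```text
t: 4.1
position: [514.6, -146.7, 176.1]
orientation: [-0.001, 0.6, 0.8, -0.0]
ft_force: [-0.1, -0.2, -0.3]
gripper_width: 0.649
grasp_force: 32.5
```

Call:
carry_out --pt "45 0.4 0.98 0 0" --pt "45 0.4 0.98 0 0" --pt "45 0.4 0.98 0 0" --pt "45 0.4 0.98 0 0" --pt "45 0.4 0.98 0 0"

```text
t: 4.72
position: [679.6, -16.8, 175.9]
orientation: [-0.001, 0.6, 0.8, -0.001]
ft_force: [-1.1, -0.8, -1.5]
gripper_width: 0.647
grasp_force: 32.5
```

```bash
python3 plan.py "[(679,-16,14,16.3)]"
```

```text
at [679.6 -16.8 175.9] yaw 16.2 t 4.7 w 0.65 q7 -0.26
  [0.005, -0.002, 0.809, -0.001] rows 2.6 -> [679.0, -16.0, 14.0]
```

Call:
carry_out --pt "45 0.004 0 0.3 0" --pt "45 0.004 0 0.55 0" --pt "45 0.004 0 0.7 0" --pt "45 0.004 0 0.8 0" --pt "45 0.004 0 0.8 0"

```text
t: 5.35
position: [678.0, -17.9, 16.5]
orientation: [-0.001, 0.601, 0.799, -0.001]
ft_force: [0.5, 0.6, 0.6]
gripper_width: 0.652
grasp_force: 32.5
```

Call:
carry_out --pt "72 0 0 0 0" --pt "72 0 0 0 0" --pt "72 0 0 0 0" --pt "72 0 0 0 0"

```text
t: 5.85
position: [679.7, -16.6, 18.4]
orientation: [0.0, 0.601, 0.799, 0.0]
ft_force: [0.1, -0.1, -0.1]
gripper_width: 0.846
grasp_force: 0.0
```

Call:
carry_out --pt "72 0 0 -0.15 0" --pt "72 0 0 -0.4 0" --pt "72 0 0 -0.7 0" --pt "72 0 0 -0.82 0" --pt "72 0 0 -0.82 0"

```text
t: 6.48
position: [680.5, -16.4, 184.3]
orientation: [0.002, 0.601, 0.799, 0.001]
ft_force: [0.7, -0.5, 0.2]
gripper_width: 0.846
grasp_force: 0.0
```

```bash
python3 plan.py "[(346,278,180,16.3),(346,278,3,16.3),(346,278,180,16.3),(657,61,180,16.3),(657,61,14,16.3)]"
```

```text
at [680.5 -16.4 184.3] yaw 16.1 t 6.5 w 0.85 q7 -0.26
  [0.939, -0.599, 0.011, -0.001] rows 3.6 -> [513.0, 131.0, 182.0]
  [0.94, -0.598, 0.011, -0.001] rows 3.6 -> [346.0, 278.0, 180.0]
  [0.0, -0.0, 0.885, -0.0] rows 2.8 -> [346.0, 278.0, 3.0]
  [0.0, 0.0, -0.885, -0.0] rows 2.8 -> [346.0, 278.0, 180.0]
  [-0.739, 0.594, -0.0, -0.0] rows 3.0 -> [502.0, 170.0, 180.0]
  [-0.739, 0.594, -0.0, -0.0] rows 3.0 -> [657.0, 61.0, 180.0]
  [0.0, 0.0, 0.83, -0.0] rows 2.7 -> [657.0, 61.0, 14.0]
```

Call:
carry_out --pt "85 0.94 -0.6 0.01 0" --pt "85 0.94 -0.6 0.01 0" --pt "85 0.94 -0.6 0.01 0" --pt "85 0.94 -0.6 0.01 0" --pt "85 0.94 -0.6 0.01 0"

```text
t: 7.1
position: [509.5, 132.5, 179.3]
orientation: [-0.001, 0.599, 0.801, -0.001]
ft_force: [0.5, 0.5, 0.2]
gripper_width: 1.0
grasp_force: 0.0
```

Call:
carry_out --pt "85 0.94 -0.6 0.01 0" --pt "85 0.94 -0.6 0.01 0" --pt "85 0.94 -0.6 0.01 0" --pt "85 0.94 -0.6 0.01 0" --pt "85 0.94 -0.6 0.01 0"

```text
t: 7.72
position: [343.4, 279.3, 177.5]
orientation: [-0.0, 0.599, 0.8, -0.0]
ft_force: [0.9, -0.7, -0.6]
gripper_width: 0.996
grasp_force: 0.0
```

```bash
python3 - <<'E'
from h import *
p,d=camera("top");C=cloud("top",d)
cv2.imwrite("pics/top1.png",cv2.resize(p[100:300,90:410],(800,500),interpolation=2))
E
python3 plan.py "[(346,278,3,16.3)]"
```

```text
at [344.5 278.1 177.4] yaw 16.2 t 7.8 w 0.99 q7 -1.08
  [-0.003, 0.007, 0.872, -0.0] rows 2.8 -> [346.0, 278.0, 3.0]
```

View pics/top1.png

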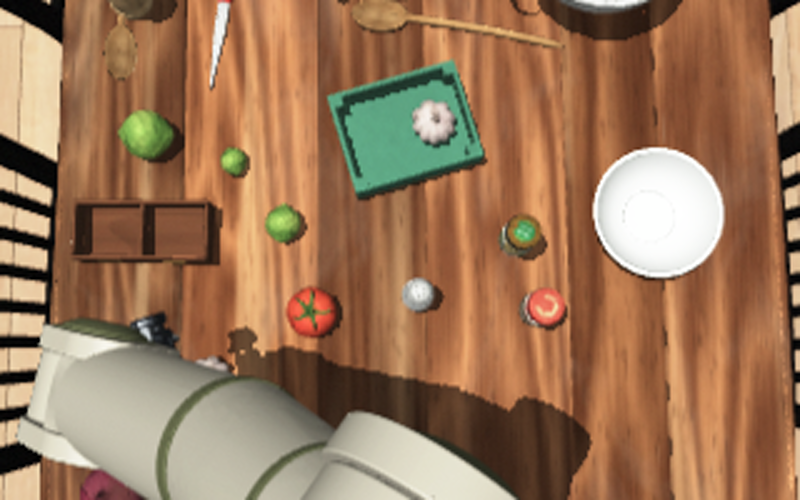

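The big garlic bulb stands in the right half of the crate, at about (435,120) in this crop, and nothing else has been disturbed. Next I grasp the small one.

Call:
carry_out --pt "85 -0.003 0.006 0.6 0" --pt "85 -0.003 0.006 0.87 0" --pt "85 -0.003 0.006 0.87 0" --pt "85 -0.003 0.006 0.87 0"

```text
t: 8.28
position: [345.6, 275.7, 1.0]
orientation: [0.002, 0.6, 0.8, -0.004]
ft_force: [0.8, 0.1, 0.0]
gripper_width: 0.993
grasp_force: 0.0
```

Call:
carry_out --pt "38 0 0 0 0" --pt "38 0 0 0 0" --pt "38 0 0 0 0" --pt "38 0 0 0 0" --pt "38 0 0 0 0"

```text
t: 8.9
position: [346.7, 278.1, 6.0]
orientation: [-0.001, 0.602, 0.799, 0.002]
ft_force: [-1.6, -0.3, 7.6]
gripper_width: 0.581
grasp_force: 29.6
```

Call:
carry_out --pt "38 0 0 0 0" --pt "38 0 0 0 0" --pt "38 0 0 -0.1 0" --pt "38 0 0 -0.4 0" --pt "38 0 0 -0.6 0"

```text
t: 9.52
position: [345.9, 277.1, 127.8]
orientation: [-0.0, 0.602, 0.799, 0.001]
ft_force: [0.8, -0.2, 0.7]
gripper_width: 0.583
grasp_force: 31.3
```

Call:
carry_out --pt "38 0 0 -0.27 0" --pt "38 0 0 -0.27 0"

```text
t: 9.78
position: [347.3, 278.0, 182.8]
orientation: [0.001, 0.602, 0.798, 0.004]
ft_force: [1.1, 0.3, -0.4]
gripper_width: 0.58
grasp_force: 31.3
```

```bash
python3 plan.py "[(657,61,180,16.3),(657,61,14,16.3)]"
```

```text
at [347.3 278.  182.8] yaw 16.0 t 9.8 w 0.58 q7 -1.13
  [-0.734, 0.595, 0.007, -0.001] rows 3.0 -> [502.0, 169.0, 181.0]
  [-0.736, 0.593, 0.007, -0.001] rows 3.0 -> [657.0, 61.0, 180.0]
  [0.0, 0.0, 0.83, -0.0] rows 2.7 -> [657.0, 61.0, 14.0]
```

Call:
carry_out --pt "38 -0.735 0.595 0 0" --pt "38 -0.735 0.595 0 0" --pt "38 -0.735 0.595 0 0" --pt "38 -0.735 0.595 0 0" --pt "38 -0.735 0.595 0 0"

```text
t: 10.4
position: [500.2, 169.0, 178.2]
orientation: [-0.0, 0.601, 0.799, 0.0]
ft_force: [-0.3, 0.8, -0.7]
gripper_width: 0.577
grasp_force: 31.3
```

Call:
carry_out --pt "38 -0.735 0.595 0 0" --pt "38 -0.735 0.595 0 0" --pt "38 -0.735 0.595 0 0" --pt "38 -0.735 0.595 0 0" --pt "38 -0.735 0.595 0 0"

```text
t: 11.02
position: [654.7, 63.2, 178.1]
orientation: [-0.001, 0.6, 0.8, 0.0]
ft_force: [0.5, -0.0, -0.2]
gripper_width: 0.584
grasp_force: 31.3
```

```bash
python3 plan.py "[(657,61,14,16.3)]"
```

```text
at [654.7  63.2 178.1] yaw 16.2 t 11.0 w 0.58 q7 -0.44
  [-0.014, 0.008, 0.82, -0.0] rows 2.6 -> [657.0, 61.0, 14.0]
```

Call:
carry_out --pt "38 -0.012 0.008 0.3 0" --pt "38 -0.012 0.008 0.55 0" --pt "38 -0.012 0.008 0.7 0" --pt "38 -0.012 0.008 0.81 0" --pt "38 -0.012 0.008 0.81 0"

```text
t: 11.65
position: [657.0, 60.8, 15.3]
orientation: [-0.001, 0.6, 0.8, -0.001]
ft_force: [0.3, -0.1, -0.1]
gripper_width: 0.58
grasp_force: 31.3
```

Call:
carry_out --pt "68 0 0 0 0" --pt "68 0 0 0 0" --pt "68 0 0 0 0" --pt "68 0 0 0 0"

```text
t: 12.15
position: [658.5, 59.4, 16.3]
orientation: [0.0, 0.601, 0.799, 0.0]
ft_force: [1.1, 0.1, -0.5]
gripper_width: 0.795
grasp_force: 0.0
```

Call:
carry_out --pt "68 0 0 -0.15 0" --pt "68 0 0 -0.4 0" --pt "68 0 0 -0.7 0" --pt "68 0 0 -0.82 0" --pt "68 0 0 -0.82 0"

```text
t: 12.78
position: [659.3, 59.8, 182.2]
orientation: [0.001, 0.601, 0.799, 0.001]
ft_force: [0.3, -0.6, -0.6]
gripper_width: 0.797
grasp_force: 0.0
```

```bash
python3 plan.py "[(544,184,180,73),(544,184,3,73)]"
```

```text
at [659.3  59.8 182.2] yaw 16.1 t 12.8 w 0.80 q7 -0.43
  [0.378, -0.191, 0.006, -0.158] rows 2.7 -> [602.0, 122.0, 181.0]
  [0.424, 0.012, 0.006, -0.158] rows 2.7 -> [544.0, 184.0, 180.0]
  [0.0, 0.0, 0.885, -0.0] rows 2.8 -> [544.0, 184.0, 3.0]
```

Call:
carry_out --pt "80 0.378 -0.19 0 -0.158" --pt "80 0.378 -0.19 0 -0.158" --pt "80 0.378 -0.19 0 -0.158" --pt "80 0.378 -0.19 0 -0.158"

```text
t: 13.28
position: [600.2, 121.3, 178.5]
orientation: [-0.001, 0.386, 0.922, -0.0]
ft_force: [-0.0, -0.1, 0.3]
gripper_width: 0.937
grasp_force: 0.0
```

Call:
carry_out --pt "80 0.424 0.012 0 -0.158" --pt "80 0.424 0.012 0 -0.158" --pt "80 0.424 0.012 0 -0.158" --pt "80 0.424 0.012 0 -0.158" --pt "80 0.424 0.012 0 -0.158"

```text
t: 13.9
position: [543.2, 183.2, 179.4]
orientation: [-0.0, 0.15, 0.989, -0.0]
ft_force: [0.3, -0.7, -0.0]
gripper_width: 0.937
grasp_force: 0.0
```

```bash
python3 plan.py "[(544,184,3,73)]"
```

```text
at [543.2 183.2 179.4] yaw 72.7 t 13.9 w 0.94 q7 0.10
  [-0.002, 0.005, 0.882, -0.002] rows 2.8 -> [544.0, 184.0, 3.0]
```

Call:
carry_out --pt "80 -0.002 0.005 0.6 0" --pt "80 -0.002 0.005 0.88 0" --pt "80 -0.002 0.005 0.88 0" --pt "80 -0.002 0.005 0.88 0"

```text
t: 14.4
position: [541.9, 183.5, 1.1]
orientation: [-0.002, 0.149, 0.989, -0.002]
ft_force: [-0.9, 0.3, 1.3]
gripper_width: 0.936
grasp_force: 0.0
```

Call:
carry_out --pt "30 0 0 0 0" --pt "30 0 0 0 0" --pt "30 0 0 0 0" --pt "30 0 0 0 0" --pt "30 0 0 0 0"

```text
t: 15.02
position: [544.9, 185.0, 6.4]
orientation: [0.002, 0.148, 0.989, 0.001]
ft_force: [-0.7, 0.0, 7.2]
gripper_width: 0.506
grasp_force: 29.5
```

Call:
carry_out --pt "30 0 0 0 0" --pt "30 0 0 0 0" --pt "30 0 0 -0.1 0" --pt "30 0 0 -0.4 0" --pt "30 0 0 -0.6 0"

```text
t: 15.65
position: [544.2, 185.0, 127.7]
orientation: [0.001, 0.148, 0.989, 0.001]
ft_force: [1.0, 0.1, -0.4]
gripper_width: 0.508
grasp_force: 31.0
```

Call:
carry_out --pt "30 0 0 -0.28 0" --pt "30 0 0 -0.28 0"

```text
t: 15.9
position: [545.4, 185.8, 185.3]
orientation: [0.004, 0.148, 0.989, 0.002]
ft_force: [0.6, 0.3, -1.4]
gripper_width: 0.503
grasp_force: 31.0
```

```bash
python3 plan.py "[(551,-305,180,73),(551,-305,22,73)]"
```

```text
at [545.4 185.8 185.3] yaw 73.0 t 15.9 w 0.50 q7 0.11
  [-0.249, -0.779, 0.009, -0.0] rows 2.6 -> [547.0, 22.0, 184.0]
  [-0.248, -0.779, 0.009, -0.0] rows 2.6 -> [549.0, -141.0, 182.0]
  [-0.248, -0.78, 0.009, -0.0] rows 2.6 -> [551.0, -305.0, 180.0]
  [-0.0, 0.0, 0.79, 0.0] rows 2.5 -> [551.0, -305.0, 22.0]
```

Call:
carry_out --pt "30 -0.249 -0.78 0 0" --pt "30 -0.249 -0.78 0 0" --pt "30 -0.249 -0.78 0 0" --pt "30 -0.249 -0.78 0 0"

```text
t: 16.4
position: [545.3, 16.6, 179.5]
orientation: [-0.0, 0.151, 0.989, -0.001]
ft_force: [-0.1, -0.0, -0.8]
gripper_width: 0.509
grasp_force: 31.0
```

Call:
carry_out --pt "30 -0.249 -0.78 0 0" --pt "30 -0.249 -0.78 0 0" --pt "30 -0.249 -0.78 0 0" --pt "30 -0.249 -0.78 0 0"

```text
t: 16.9
position: [547.5, -145.7, 179.5]
orientation: [-0.0, 0.15, 0.989, -0.0]
ft_force: [-0.4, 1.2, -0.6]
gripper_width: 0.505
grasp_force: 31.0
```

Call:
carry_out --pt "30 -0.249 -0.78 0 0" --pt "30 -0.249 -0.78 0 0" --pt "30 -0.249 -0.78 0 0" --pt "30 -0.249 -0.78 0 0" --pt "30 -0.249 -0.78 0 0"

```text
t: 17.52
position: [550.5, -304.2, 180.3]
orientation: [0.0, 0.147, 0.989, 0.001]
ft_force: [-0.6, 1.1, -0.1]
gripper_width: 0.508
grasp_force: 31.0
```

```bash
python3 plan.py "[(551,-305,22,73)]"
```

```text
at [ 550.5 -304.2  180.3] yaw 73.1 t 17.5 w 0.51 q7 0.95
  [-0.004, -0.003, 0.791, 0.001] rows 2.5 -> [551.0, -305.0, 22.0]
```

Call:
carry_out --pt "30 -0.003 -0.003 0.3 0" --pt "30 -0.003 -0.003 0.55 0" --pt "30 -0.003 -0.003 0.7 0" --pt "30 -0.003 -0.003 0.79 0" --pt "30 -0.003 -0.003 0.79 0"

```text
t: 18.15
position: [550.5, -305.8, 21.6]
orientation: [-0.0, 0.147, 0.989, 0.0]
ft_force: [0.4, -0.4, 0.4]
gripper_width: 0.506
grasp_force: 31.0
```

Call:
carry_out --pt "30 0 0 0 0" --pt "58 0 0 0 0" --pt "58 0 0 0 0" --pt "58 0 0 0 0" --pt "58 0 0 0 0"

```text
t: 18.77
position: [550.2, -307.5, 22.0]
orientation: [0.0, 0.148, 0.989, -0.0]
ft_force: [-0.2, -0.9, -0.2]
gripper_width: 0.675
grasp_force: 0.0
```

Call:
carry_out --pt "58 0 0 -0.15 0" --pt "58 0 0 -0.4 0" --pt "58 0 0 -0.7 0" --pt "58 0 0 -0.8 0" --pt "58 0 0 -0.8 0"

```text
t: 19.4
position: [550.6, -307.8, 182.9]
orientation: [0.001, 0.148, 0.989, -0.001]
ft_force: [0.1, 0.2, -0.1]
gripper_width: 0.682
grasp_force: 0.0
```

```bash
python3 - <<'E'
from h import *
p,d=camera("side")
cv2.imwrite("pics/side1.png",cv2.resize(p[90:290,130:400],(780,578),interpolation=2))
E
python3 plan.py "[(427,-148,200,73),(427,-148,56,73)]"
```

```text
at [ 549.8 -307.7  181.4] yaw 73.0 t 19.4 w 0.68 q7 0.96
  [0.821, 0.584, -0.093, -0.0] rows 3.2 -> [427.0, -148.0, 200.0]
  [0.0, 0.0, 0.72, -0.0] rows 2.3 -> [427.0, -148.0, 56.0]
```

View pics/side1.png

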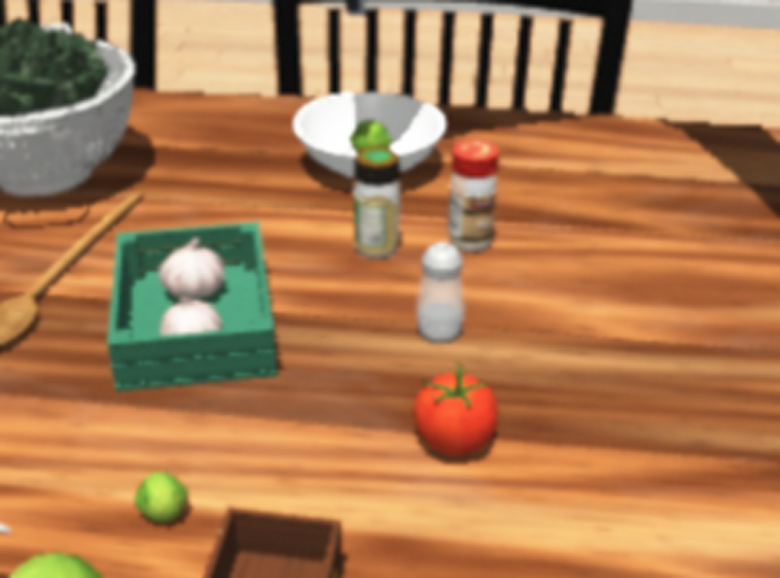

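The crop shows both garlics in the crate, at (192,270) and (192,318), and the lime in the bowl at (370,135). The jars, salt shaker and tomato are all standing. Next is the red jar.

Call:
carry_out --pt "85 0.82 0.585 -0.09 0" --pt "85 0.82 0.585 -0.09 0" --pt "85 0.82 0.585 -0.09 0" --pt "85 0.82 0.585 -0.09 0" --pt "85 0.82 0.585 -0.09 0"

```text
t: 20.08
position: [427.0, -147.7, 199.2]
orientation: [-0.001, 0.147, 0.989, -0.0]
ft_force: [0.4, 0.3, 1.1]
gripper_width: 0.996
grasp_force: 0.0
```

```bash
python3 plan.py "[(427,-148,56,73)]"
```

```text
at [ 427.  -147.7  199.2] yaw 73.1 t 20.1 w 1.00 q7 0.69
  [-0.0, -0.002, 0.716, 0.0] rows 2.3 -> [427.0, -148.0, 56.0]
```

Call:
carry_out --pt "85 0 0 0.3 0" --pt "85 0 0 0.55 0" --pt "85 0 0 0.715 0" --pt "85 0 0 0.715 0"

```text
t: 20.58
position: [427.2, -147.8, 54.3]
orientation: [-0.002, 0.148, 0.989, 0.001]
ft_force: [-0.5, 0.1, -0.7]
gripper_width: 0.995
grasp_force: 0.0
```

Call:
carry_out --pt "30 0 0 0 0" --pt "30 0 0 0 0" --pt "30 0 0 0 0" --pt "30 0 0 0 0" --pt "30 0 0 0 0" --squeeze 40

```text
t: 21.2
position: [428.3, -148.0, 58.0]
orientation: [0.001, 0.148, 0.989, -0.0]
ft_force: [0.7, 0.2, 6.3]
gripper_width: 0.509
grasp_force: 40.2
```

Call:
carry_out --pt "30 0 0 0 0" --pt "30 0 0 0 0" --pt "30 0 0 -0.1 0" --pt "30 0 0 -0.4 0" --pt "30 0 0 -0.7 0"

```text
t: 21.82
position: [427.1, -147.3, 198.8]
orientation: [-0.001, 0.147, 0.989, 0.0]
ft_force: [0.4, -1.6, -2.1]
gripper_width: 0.509
grasp_force: 41.3
```

```bash
python3 plan.py "[(535.6,410,210,-1.5),(535.6,410,63,-1.5)]"
```

```text
at [ 427.1 -147.3  198.8] yaw 73.0 t 21.8 w 0.51 q7 0.72
  [0.098, 0.941, -0.019, 0.138] rows 3.0 -> [463.0, 38.0, 203.0]
  [0.484, 0.813, -0.019, 0.138] rows 3.0 -> [499.0, 224.0, 206.0]
  [0.781, 0.534, -0.019, 0.138] rows 3.0 -> [536.0, 410.0, 210.0]
  [0.0, 0.0, 0.735, -0.0] rows 2.4 -> [536.0, 410.0, 63.0]
```

Call:
carry_out --pt "30 0.1 0.94 -0.02 0.138" --pt "30 0.1 0.94 -0.02 0.138" --pt "30 0.1 0.94 -0.02 0.138" --pt "30 0.1 0.94 -0.02 0.138" --pt "30 0.1 0.94 -0.02 0.138"

```text
t: 22.45
position: [463.1, 38.1, 201.2]
orientation: [0.0, 0.356, 0.934, -0.0]
ft_force: [0.4, 0.8, -1.4]
gripper_width: 0.508
grasp_force: 41.4
```

Call:
carry_out --pt "30 0.484 0.813 -0.02 0.138" --pt "30 0.484 0.813 -0.02 0.138" --pt "30 0.484 0.813 -0.02 0.138" --pt "30 0.484 0.813 -0.02 0.138" --pt "30 0.484 0.813 -0.02 0.138"

```text
t: 23.08
position: [499.6, 221.8, 204.4]
orientation: [-0.0, 0.55, 0.835, -0.001]
ft_force: [-0.4, -0.9, -2.1]
gripper_width: 0.509
grasp_force: 41.4
```

Call:
carry_out --pt "30 0.781 0.534 -0.02 0.138" --pt "30 0.781 0.534 -0.02 0.138" --pt "30 0.781 0.534 -0.02 0.138" --pt "30 0.781 0.534 -0.02 0.138" --pt "30 0.781 0.534 -0.02 0.138"

```text
t: 23.7
position: [536.7, 406.4, 208.2]
orientation: [0.001, 0.717, 0.697, -0.001]
ft_force: [-0.1, -0.6, -0.9]
gripper_width: 0.507
grasp_force: 41.5
```

```bash
python3 - <<'E'
from h import *
p,d=camera("side")
cv2.imwrite("pics/side2.png",cv2.resize(p[150:384,120:432],(800,600),interpolation=2))
E
python3 plan.py "[(535.6,410,66,-1.5)]"
```

```text
at [536.9 405.9 208.3] yaw -1.7 t 23.8 w 0.51 q7 -1.18
  [0.02, -0.007, 0.712, -0.001] rows 2.3 -> [536.0, 410.0, 66.0]
```

View pics/side2.png

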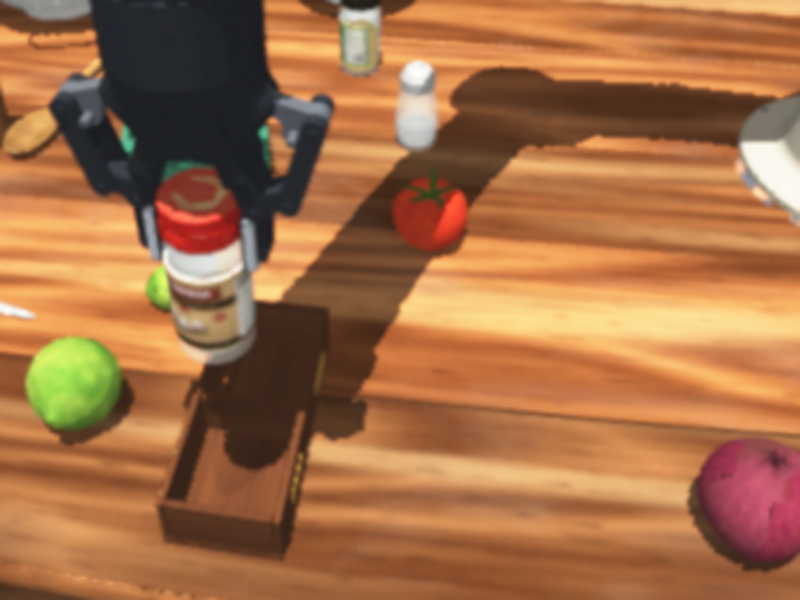

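The red jar is held nearly upright at about (208,265) in this crop, above the caddy. I lower it into the far bay.

Call:
carry_out --pt "30 0.02 -0.006 0.1 0" --pt "30 0.02 -0.006 0.3 0" --pt "30 0.02 -0.006 0.5 0" --pt "30 0.02 -0.006 0.63 0" --pt "30 0.02 -0.006 0.7 0"

```text
t: 24.38
position: [534.2, 411.5, 66.4]
orientation: [-0.0, 0.717, 0.697, -0.002]
ft_force: [0.1, -0.7, 0.1]
gripper_width: 0.511
grasp_force: 41.5
```

Call:
carry_out --pt "30 0 0 0.01 0" --pt "30 0 0 0.01 0"

```text
t: 24.62
position: [535.1, 413.7, 67.6]
orientation: [-0.0, 0.716, 0.698, 0.0]
ft_force: [0.2, 0.8, -0.7]
gripper_width: 0.511
grasp_force: 41.5
```

Call:
carry_out --pt "30 0 -0.0 0.012 0" --pt "30 0 0 0.018 0" --pt "30 0 0 0.018 0"

```text
t: 25.0
position: [534.9, 413.6, 63.5]
orientation: [0.0, 0.716, 0.698, 0.0]
ft_force: [0.1, -0.1, -1.2]
gripper_width: 0.512
grasp_force: 41.5
```

Call:
carry_out --pt "78 0 0 0 0" --pt "78 0 0 0 0" --pt "78 0 0 0 0" --pt "78 0 0 0 0" --pt "78 0 0 0 0"

```text
t: 25.62
position: [534.8, 413.5, 63.3]
orientation: [-0.0, 0.716, 0.698, -0.0]
ft_force: [1.2, 0.1, 0.4]
gripper_width: 0.91
grasp_force: 0.0
```

Call:
carry_out --pt "78 0 0 -0.15 0" --pt "78 0 0 -0.35 0" --pt "78 0 0 -0.6 0" --pt "78 0 0 -0.7 0" --pt "78 0 0 -0.7 0"

```text
t: 26.25
position: [535.2, 413.8, 204.5]
orientation: [0.0, 0.716, 0.698, 0.001]
ft_force: [0.3, -1.1, -0.3]
gripper_width: 0.914
grasp_force: 0.0
```

```bash
python3 plan.py "[(518.5,-122.5,200,73),(518.5,-122.5,56,73)]"
```

```text
at [535.2 413.8 204.5] yaw -1.5 t 26.2 w 0.91 q7 -1.19
  [-0.894, -0.004, 0.007, -0.138] rows 2.9 -> [530.0, 235.0, 203.0]
  [-0.81, -0.379, 0.007, -0.138] rows 2.9 -> [524.0, 56.0, 201.0]
  [-0.575, -0.684, 0.007, -0.138] rows 2.9 -> [519.0, -122.0, 200.0]
  [0.0, -0.0, 0.72, -0.0] rows 2.3 -> [518.0, -122.0, 56.0]
```

Call:
carry_out --pt "85 -0.894 -0.004 0.01 0" --pt "85 -0.894 -0.004 0.01 0" --pt "85 -0.894 -0.004 0.01 0" --pt "85 -0.894 -0.004 0.01 0"

```text
t: 26.75
position: [529.0, 228.7, 199.0]
orientation: [0.0, 0.719, 0.696, -0.003]
ft_force: [0.3, 0.1, -0.3]
gripper_width: 0.996
grasp_force: 0.0
```

Call:
carry_out --pt "85 -0.894 -0.004 0.01 0" --pt "85 -0.894 -0.004 0.01 0" --pt "85 -0.894 -0.004 0.01 0" --pt "85 -0.894 -0.004 0.01 0"

```text
t: 27.25
position: [523.0, 51.6, 197.5]
orientation: [-0.0, 0.719, 0.696, -0.002]
ft_force: [-0.3, 0.2, 0.9]
gripper_width: 0.994
grasp_force: 0.0
```

Call:
carry_out --pt "85 -0.894 -0.004 0.01 0" --pt "85 -0.894 -0.004 0.01 0" --pt "85 -0.894 -0.004 0.01 0" --pt "85 -0.894 -0.004 0.01 0" --pt "85 -0.894 -0.004 0.01 0"

```text
t: 27.88
position: [518.6, -121.1, 196.7]
orientation: [-0.001, 0.716, 0.698, 0.0]
ft_force: [0.4, 0.6, 0.3]
gripper_width: 0.992
grasp_force: 0.0
```

```bash
python3 - <<'E'
from h import *
p,d=camera("side");C=cloud("side",d)
cv2.imwrite("pics/side3.png",cv2.resize(p[60:384,130:432],(560,600),interpolation=2))
for n,(x,y) in {"red":(534,413),"black":(518.5,-122.5)}.items():
    q=(np.hypot(C[...,0]-x,C[...,1]-y)<40)&(C[...,2]>60)&(C[...,2]<125)
    print(n,q.sum(),np.nanpercentile(C[q],[2,98],axis=0).round().tolist())
E
python3 plan.py "[(518.5,-122,56,-1.5)]"
```

```text
red 1151 [[513.0, 400.0, 62.0], [554.0, 440.0, 114.0]]
black 327 [[498.0, -135.0, 62.0], [539.0, -98.0, 109.0]]
at [ 518.6 -120.5  196.9] yaw -1.4 t 27.9 w 1.00 q7 -0.38
  [-0.007, -0.001, 0.704, 0.001] rows 2.3 -> [518.0, -122.0, 56.0]
```

View pics/side3.png

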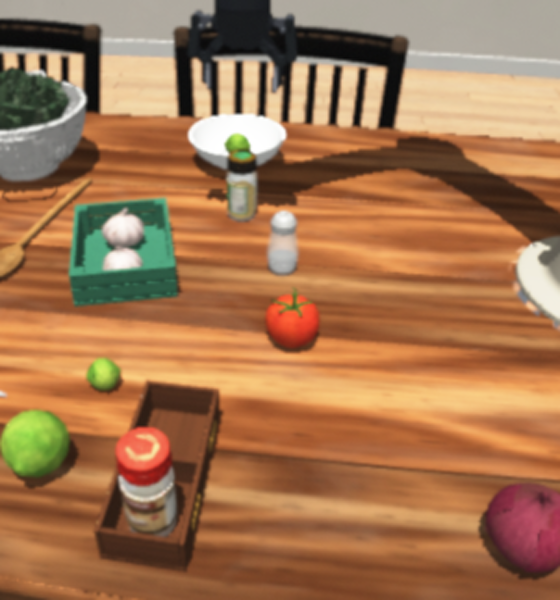

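The red jar stands in the near bay of the caddy at (148,485), and the black jar is under the gripper at (242,190). I grasp it now.

Call:
carry_out --pt "85 -0.007 0 0.3 0" --pt "85 -0.007 0 0.55 0" --pt "85 -0.007 0 0.7 0" --pt "85 -0.007 0 0.7 0"

```text
t: 28.42
position: [517.6, -121.4, 55.6]
orientation: [-0.002, 0.715, 0.699, -0.001]
ft_force: [-0.5, -0.4, 0.5]
gripper_width: 0.999
grasp_force: 0.0
```

Call:
carry_out --pt "30 0 0 0 0" --pt "30 0 0 0 0" --pt "30 0 0 0 0" --pt "30 0 0 0 0" --pt "30 0 0 0 0"

```text
t: 29.05
position: [518.7, -124.1, 58.7]
orientation: [0.001, 0.716, 0.698, 0.001]
ft_force: [-2.0, 0.5, 6.5]
gripper_width: 0.504
grasp_force: 39.5
```

Call:
carry_out --pt "30 0 0 0 0" --pt "30 0 0 0 0" --pt "30 0 0 -0.1 0" --pt "30 0 0 -0.4 0" --pt "30 0 0 -0.72 0"

```text
t: 29.68
position: [517.7, -124.1, 201.8]
orientation: [-0.0, 0.716, 0.698, -0.0]
ft_force: [0.8, -1.1, -1.7]
gripper_width: 0.503
grasp_force: 41.1
```

```bash
python3 plan.py "[(533.4,323,205,-1.5)]"
```

```text
at [ 517.7 -124.1  201.8] yaw -1.5 t 29.7 w 0.50 q7 -0.38
  [0.746, 0.007, -0.005, -0.0] rows 2.4 -> [523.0, 25.0, 203.0]
  [0.746, 0.007, -0.005, -0.0] rows 2.4 -> [528.0, 174.0, 204.0]
  [0.746, 0.007, -0.005, -0.0] rows 2.4 -> [533.0, 323.0, 205.0]
```

Call:
carry_out --pt "30 0.746 0.007 -0.01 0" --pt "30 0.746 0.007 -0.01 0" --pt "30 0.746 0.007 -0.01 0" --pt "30 0.746 0.007 -0.01 0"

```text
t: 30.18
position: [523.6, 27.2, 202.8]
orientation: [0.0, 0.715, 0.699, 0.001]
ft_force: [-0.1, -0.9, -1.8]
gripper_width: 0.504
grasp_force: 41.2
```

Call:
carry_out --pt "30 0.746 0.007 -0.01 0" --pt "30 0.746 0.007 -0.01 0" --pt "30 0.746 0.007 -0.01 0" --pt "30 0.746 0.007 -0.01 0"

```text
t: 30.68
position: [528.9, 175.2, 204.2]
orientation: [-0.0, 0.716, 0.698, 0.0]
ft_force: [-0.4, -1.0, -1.3]
gripper_width: 0.504
grasp_force: 41.2
```

Call:
carry_out --pt "30 0.3 0.003 -0.01 0" --pt "30 0.55 0.006 -0.01 0" --pt "30 0.746 0.007 -0.01 0" --pt "30 0.746 0.007 -0.01 0" --pt "30 0.746 0.007 -0.01 0"

```text
t: 31.3
position: [534.9, 320.5, 205.4]
orientation: [0.001, 0.717, 0.697, -0.001]
ft_force: [0.2, -1.2, -1.9]
gripper_width: 0.503
grasp_force: 41.2
```

```bash
python3 plan.py "[(533.4,322,68,-1.5)]"
```

```text
at [534.9 320.5 205.4] yaw -1.6 t 31.3 w 0.50 q7 -1.11
  [0.007, -0.008, 0.687, -0.001] rows 2.2 -> [533.0, 322.0, 68.0]
```

Call:
carry_out --pt "30 0.007 -0.006 0.1 0" --pt "30 0.007 -0.006 0.3 0" --pt "30 0.007 -0.006 0.5 0" --pt "30 0.007 -0.006 0.63 0" --pt "30 0.007 -0.006 0.69 0"

```text
t: 31.92
position: [532.3, 322.7, 65.3]
orientation: [-0.0, 0.717, 0.697, -0.002]
ft_force: [-0.3, -0.6, -1.2]
gripper_width: 0.506
grasp_force: 41.2
```

Call:
carry_out --pt "30 0 0 0.01 0" --pt "30 0 0 0.01 0"

```text
t: 32.17
position: [533.4, 324.8, 66.5]
orientation: [0.0, 0.716, 0.698, 0.0]
ft_force: [-1.0, 0.1, -0.9]
gripper_width: 0.503
grasp_force: 41.2
```

Call:
carry_out --pt "30 0 0 0.008 0" --pt "30 0 0 0.014 0" --pt "30 0 0 0.014 0"

```text
t: 32.55
position: [533.4, 325.0, 63.8]
orientation: [0.0, 0.716, 0.698, 0.001]
ft_force: [-0.7, -0.4, 5.6]
gripper_width: 0.507
grasp_force: 41.4
```

Call:
carry_out --pt "78 0 0 0 0" --pt "78 0 0 0 0" --pt "78 0 0 0 0" --pt "78 0 0 0 0" --pt "78 0 0 0 0"

```text
t: 33.17
position: [533.0, 324.7, 62.9]
orientation: [-0.0, 0.716, 0.698, -0.0]
ft_force: [0.2, -0.2, -0.0]
gripper_width: 0.914
grasp_force: 0.0
```

Call:
carry_out --pt "78 0 0 -0.15 0" --pt "78 0 0 -0.35 0" --pt "78 0 0 -0.6 0" --pt "78 0 0 -0.8 0" --pt "78 0 0 -0.8 0"

```text
t: 33.8
position: [534.1, 325.9, 226.3]
orientation: [0.001, 0.716, 0.698, 0.003]
ft_force: [0.8, -0.1, -0.9]
gripper_width: 0.913
grasp_force: 0.0
```

Call:
carry_out --pt "78 -0.8 0 0 0" --pt "78 -0.8 0 0 0" --pt "78 -0.8 0 0 0" --pt "78 -0.8 0 0 0" --pt "78 -0.8 0 0 0"

```text
t: 34.42
position: [528.7, 165.4, 222.6]
orientation: [-0.0, 0.716, 0.698, 0.0]
ft_force: [0.0, 0.2, 0.2]
gripper_width: 0.914
grasp_force: 0.0
```

```bash
python3 - <<'E'
from h import *
for n in("top","side"):
    p,d=camera(n);cv2.imwrite(f"pics/{n}9.png",cv2.resize(p,(768,576),interpolation=2))
s=arm.sense();print(s["t"],s["position"],s["ft_force"])
E
```

```text
34.525 [528.65694076 166.27554453 222.80620644] [ 0.08952503 -0.12546305  0.08229814]
```

View pics/side9.png

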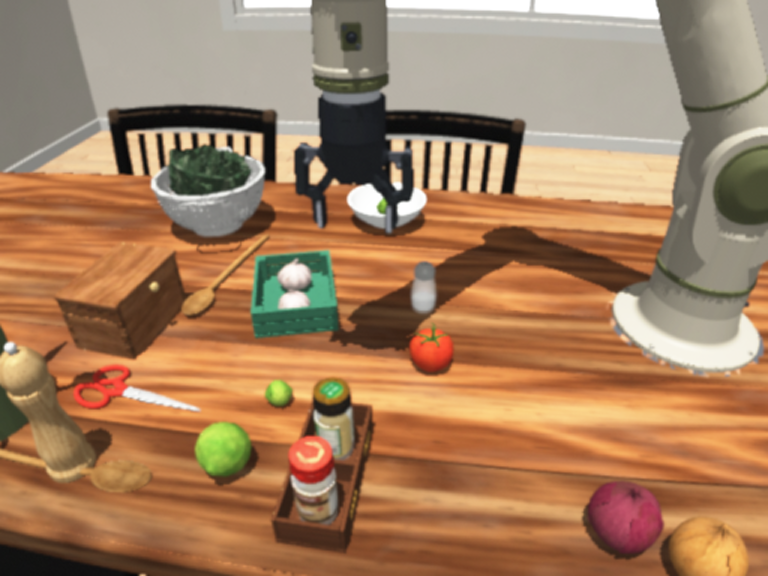

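View pics/top9.png

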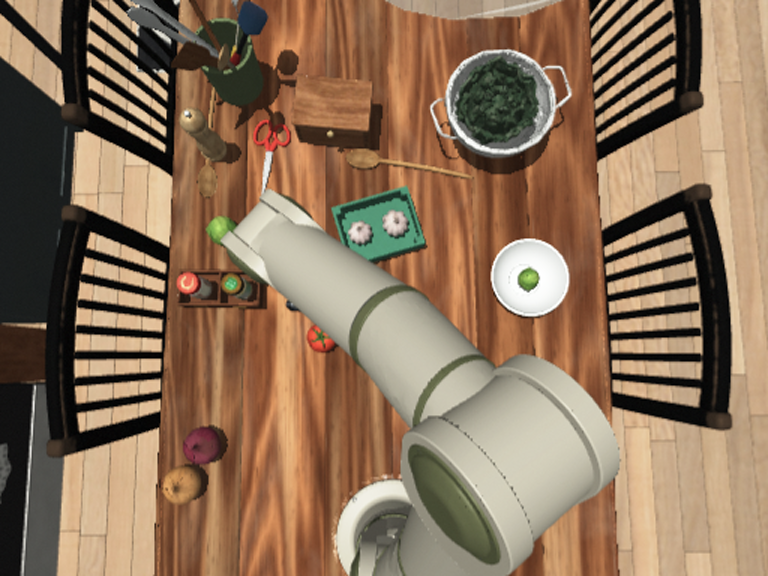

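The top view shows both garlics in the crate at (360,232) and (396,222), the lime in the bowl at (528,279), and the jars upright at (187,284) and (234,286), one per bay. In the side view the salt (424,287) and tomato (432,350) stand where they were. The arm is clear of everything, so I hand in.

```bash
python3 -c "
from workcell import workorder
print(workorder.close_job())"
```

```text
the job is handed in; nothing more can be done
None
```

The job is handed in at about 34.5 s of the 128 s limit: both garlic bulbs are in the crate, the lime is in the bowl, the jars stand upright one per caddy bay, and the salt and tomato were left untouched.

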